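# Open the dust damper for the wood turner

## Robot

A 6-joint arm with a two-finger parallel gripper is mounted at the origin on the work surface. World frame = base frame: x ahead of the robot, y to its left, z up, the work surface at z = 0. Lengths are in m, angles in degrees, forces in N, time in s.
With the tool pointing down it reaches from about 0.25 to 0.725 m from the base axis. Payload 9.7 kg.
Tool frame: the origin (TCP) lies midway between the tips of the shut fingers; the grasp point (between the pads) lies 19 mm behind it (bot.hold_point_z is the distance from the TCP to the grasp point, in m); z points along the fingers, y is the line along which they close (so a half turn about z gives the same grasp; the last joint's range is limited). The gripper opens to 85 mm and grips with 20 to 120 N. Pads are 22 mm wide; open, the fingers measure 114 mm over their backs; the gripper's body (76 mm by 85 mm) begins 54 mm behind the grasp point. The pads swing forward as they close: fully open they stand 13 mm farther back than shut.
Start: joints at [70.989, 4.979, 10.078, 95.1, 0, 90], TCP at [0.179, 0.52, 0.231] pointing down, gripper open.
Joint ranges: [-179.16, 179.16], [-48.56, 103.87], [-65.8, 70.77], [-126.05, 130.52], [-82.76, 87.17], [-180, 180]. Speed limits (degrees/s): [127.2, 127.2, 147.25, 180, 180, 180].

## Interface

Orientations are given as [roll, pitch, yaw] about the fixed x, y, z axes, in that order (R = Rz(yaw) Ry(pitch) Rx(roll)).
In Python, from workcell import bot gives the robot as it stands.
- The arm moves only by the tool play_rows, never from a script. Its argument "steps" is a list that holds one entry, the list of rows, each a list of 4 numbers: the shift along the tool's x, y, z in m, then the turn about the tool's z in rad. In form: [[[tx, ty, tz, yaw], ...]]. A call has exactly 5 rows; each row shifts and turns the commanded pose from where the row before left it, along the tool's axes as they then stand; what a row does not reach is not made up. A row lasts 1/12 s, in which the tool goes at most 41.7 mm and 7.16 degrees, less where a joint would pass 70% of its speed; a pose out of reach is approached as far as the arm can. A call is refused whole if a number of a shift passes 0.0417 or a number of a turn 0.125, either way. A call with a gripper value outside its range is refused whole. "gripper" is the finger opening in m, from 0 to 0.0854, set as the call begins (left out, the last holds). The fingers move at their own pace and stop on an object; "squeeze" is the grip in N (left out, the last holds). Time passes only in rows, so rows that do not move let the fingers close, or fill a call up. It gives the time, the measured TCP pose, the force, the opening and the grip force at its end, in the units of the state.
- bot.get_obs(): the state, without advancing time (a new reading comes with each control period).
- bot.camera(name): name is "scene" or "top" or "wrist"; returns a dict with "img" (384x512x3 uint8, blue, green, red), "vfov" (degrees; the focal length in pixels is half the picture's height over the tangent of half this angle, whatever the lens; pixels are square), "cx", "cy" (the principal point, pixels), "xyz" and "attitude" of the camera in the world. Camera axes: x right, y down, z forward; pixel columns grow to the right and rows downward; lengths in m; the calibration is good to about 2 mm. A picture is of the moment at which its call begins. There is no depth.
- bot.job_done(): hands the job in; it is judged then, once.
The state is a dict: "time": time; "q": joint angles; "qd": joint speeds; "joint_efforts": joint torques, N m; "ee_pos": TCP position; "tcp_rot": TCP orientation; "wrist_force": force on the tool from outside, world axes, zero at the start; "torque": the same for the moment, N m; "opening": finger opening in m; "grasp_force": force on a finger pad.
Only numpy, scipy, OpenCV 4.12 (cv2) and the standard library are available. Lean on these libraries where they do the work, as an engineer would, in place of code of your own. Each camera call takes 0.05 s, during which the arm holds its last target. There are 200 camera calls.

## Task

The turner is about to start the lathe: on the wider of the two dust extraction ducts, swing the damper lever a quarter turn from across the duct to fully open, in line with the duct, and let go of it. Leave the lever of the narrower duct just as it stands.

Things in the scene. Friction and masses are not known exactly. Their poses are not given: they have to be found in the camera images.
- wide_duct: The wider of two bare-steel dust ducts fixed to the bench: pipe 100 mm in diameter along its own x, top 115 mm above the bench. Origin on the bench right below the vertical damper spindle, z up. At +x (170 mm) an open hood 150 mm wide, 124 mm high; at -x (120 mm) an elbow down into the bench. The narrower duct is alike, with a 58 mm pipe and a lower lever; the two may swap places.
- wide_damper (a joint): Angle of the wide duct's damper lever on its vertical spindle, rad. 0 = shut: lever across the duct, pointing along the duct's +y. Grows anticlockwise seen from above to a stop at 1.571 = open: lever along the duct's -x, pointing to the elbow, away from the hood. Starts between 0 and 0.3. Light friction, about 2 N at the grip; it stays where it is left.
- wide_grip (a point): Middle of the upright turned dark-wood grip on the end of the wide duct's lever: round, 22 mm in diameter, 42 mm tall, axis vertical and 90 mm from the spindle axis. The point is 160 mm above the bench, 21 mm over the lever's top face and 21 mm below the grip's top. The lever is a dark steel bar 12 mm wide, 8 mm thick. Site y points from the spindle outward along the lever, z up.
- narrow_grip (a point): Middle of the same kind of wooden grip on the narrow duct's lever, 139 mm above the bench, 90 mm from its spindle. That lever stands at any angle of its quarter turn and is to be left alone.

How it is judged:
By the outcome, as a careful person would: the job done as asked, in the order asked, and still so for the second after the job is handed in, with the robot touching nothing.
It also fails if it takes over 32 s, if anything falls off the work surface, if the arm or the gripper's body presses on something with over 40 N, if the wrist force passes 120 N, or if a joint passes its speed limit or range.

## Working session

There is one attempt and no reset: what is moved stays moved. The work goes in short steps, Python scripts to look and compute and a tool call to move; the robot and the scene stay as the last step left them, time stands still between calls to the robot, and variables do not carry over. Pictures are saved under pics/ and viewed, at most 10 in all, crops included, and the job is handed in when it is done.

Besides the shell and the picture viewer there is one more tool, called after ">>>" by a JSON object that holds its "method" and its "body", one argument or row to a line. play_rows: Moves the arm, as the interface text tells. Its arguments: {"type":"object","properties":{"steps":{"type":"array","items":{"type":"array","items":{"type":"array","items":{"type":"number"}}}},"gripper":{"type":"number"},"squeeze":{"type":"number"}},"required":["steps"]}

```bash
mkdir -p pics; cat > h.py <<'E'
import numpy as np,cv2
from scipy.spatial.transform import Rotation as R
from workcell import bot
def ray(c,u,v):
    f=c["img"].shape[0]/2/np.tan(np.radians(c["vfov"])/2)
    d=np.array([(u-c["cx"])/f,(v-c["cy"])/f,1.])
    return np.array(c["xyz"]),rot(c["attitude"])@d
def rot(a):
    a=np.array(a,float)
    return a if a.shape==(3,3) else R.from_euler('xyz',a,degrees=True).as_matrix()
def onz(c,u,v,z):
    o,d=ray(c,u,v); return o+d*(z-o[2])/d[2]
E
python3 - <<'E'
from h import *
ims=[]
for n in ("scene","top"):
    c=bot.camera(n); print(n,{k:v for k,v in c.items() if k!="img"}); cv2.imwrite(f"pics/{n}0.png",c["img"])
print(bot.get_obs())
E
```

```text
scene {'vfov': 53.4558666079262, 'cx': 257.99200824591804, 'cy': 197.5536962814925, 'xyz': array([ 0.88164946, -0.15994873,  0.71838416]), 'attitude': array([-150.21278666,   -0.42583786,   57.97314571])}
top {'vfov': 42.40916631685795, 'cx': 256.52752438378633, 'cy': 193.63714466844084, 'xyz': array([0.45156323, 0.05485161, 1.19978326]), 'attitude': array([-174.4110945 ,    0.28937148,  -90.73974871])}
{'time': 0.1, 'q': array([ 7.09907835e+01,  5.00832673e+00,  1.00399900e+01,  9.50987033e+01,
       -6.63896025e-04,  9.00027248e+01]), 'qd': array([ 0.03495115, -0.1525973 ,  0.10850393,  0.03624695, -0.03847792,
       -0.07133437]), 'joint_efforts': array([-1.11379231e-04, -5.21557188e+01,  4.65655839e+01,  1.60055252e-02,
        2.04140832e-06, -1.12495165e-06]), 'ee_pos': array([0.17908645, 0.51982303, 0.23065925]), 'tcp_rot': array([-1.79932960e+02,  6.67083775e-04,  1.60988059e+02]), 'wrist_force': array([ 0.57081067, -0.11701075, -0.49849606]), 'torque': array([ 0.00097447, -0.00103822,  0.00416309]), 'grasp_force': 0.0, 'opening': 0.08526419059908}
```

View pics/top0.png

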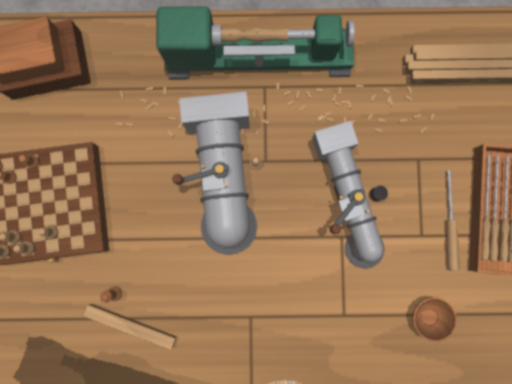

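View pics/scene0.png

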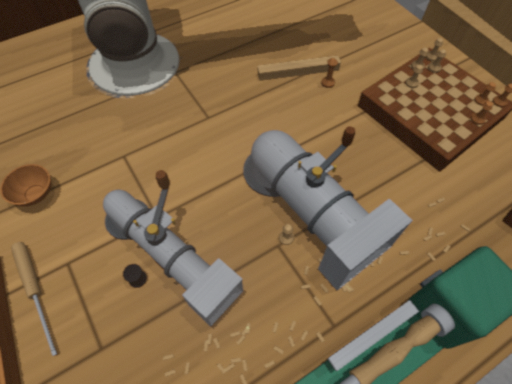

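The top view shows the wide duct at left: spindle cap at about (220,170), grip at (178,180), hood at (214,110), elbow at (229,228). In the scene view its grip is at (348,135) and its cap at (316,174).

```bash
python3 - <<'E'
from h import *
T=bot.camera("top");S=bot.camera("scene")
def blob(c,u,v,kind,r=16):
    im=c["img"][v-r:v+r,u-r:u+r].astype(int);b,g,rr=im[...,0],im[...,1],im[...,2]
    m=((rr>1.5*g)&(rr<140)&(rr>40)) if kind=="grip" else ((rr>b*1.8)&(g>b*1.4)&(rr>120))
    n,l,s,ce=cv2.connectedComponentsWithStats(m.astype(np.uint8))
    i=min(range(1,n),key=lambda i:np.hypot(*(ce[i]-r))-.05*s[i,4]); print(kind,ce[i]+[u-r,v-r],s[i])
    return ce[i]+[u-r,v-r]
def tri(p,q):
    o1,d1=ray(T,*p);o2,d2=ray(S,*q)
    t=np.linalg.lstsq(np.c_[d1,-d2],o2-o1,rcond=None)[0]
    a,b=o1+t[0]*d1,o2+t[1]*d2; return (a+b)/2,np.linalg.norm(a-b)
gt,gs=blob(T,178,180,"grip",12),blob(S,348,135,"grip",14)
ct,cs=blob(T,220,170,"cap",12),blob(S,316,174,"cap",12)
G,C=tri(gt,gs),tri(ct,cs);print(G,C)
c=onz(T,*ct,.145)
print("grip z.165",onz(T,*gt,.165),"cap z.145",c)
for p in [(214,95),(229,228)]: print(onz(T,*p,.11))
d=G[0]-C[0];print(np.hypot(*d[:2]),np.degrees(np.arctan2(d[1],d[0])))
# duct direction: mid of pipe between edges, rows 125..205
f=cv2.cvtColor(T["img"],cv2.COLOR_BGR2HSV)
pts=[]
for v in list(range(134,144))+list(range(192,205)):
    x=np.where(f[v,195:262,1]<50)[0]+195; pts.append((onz(T,x.min(),v,.07)+onz(T,x.max(),v,.07))[:2]/2); 
pts=np.array(pts);k=np.polyfit(pts[:,0],pts[:,1],1);print(np.degrees(np.arctan(k[0])),np.ptp(np.polyval(k,pts[:,0])-pts[:,1]), "axis y at cap",np.polyval(k,c[0]))
E
```

```text
grip [178. 180.] [12 12  1  1  1]
grip [347.90967742 135.52903226] [  8   6  13  18 155]
cap [219.09803922 168.52941176] [ 8  7  8  8 51]
cap [316.88888889 170.36507937] [ 8  5 11  8 63]
(array([0.58602838, 0.22651018, 0.15750394]), np.float64(0.003367930673450636)) (array([0.61136177, 0.13974905, 0.14087266]), np.float64(0.0016991183970961376))
grip z.165 [0.5839887  0.22394708 0.165     ] cap z.145 [0.61023386 0.13872697 0.145     ]
[0.78328744 0.15209411 0.11      ]
[0.4831844  0.12046761 0.11      ]
0.09038403817631566 106.27728034778399
5.138722188286733 0.005469990090787302 axis y at cap 0.13875654164902906
```

```bash
cat >> h.py <<'E'
def plan(P,yaws,start=None):
    """world waypoints and tool yaws (deg), one per row -> tool rows"""
    o=bot.get_obs(); p=np.array(o["ee_pos"]); y=o["tcp_rot"][2]
    print("t",o["time"],p.round(4),o["tcp_rot"].round(2),"q",o["q"].round(1),"F",o["wrist_force"].round(1),"open",round(o["opening"],4),o["grasp_force"])
    rows=[]
    for q,w in zip(P,yaws):
        M=R.from_euler('xyz',[180,0,y],degrees=True).as_matrix()
        s=M.T@(np.array(q)-p); dy=(w-y+180)%360-180
        rows.append([round(float(v),4) for v in (*s,-np.radians(dy))]); p,y=np.array(q),w
    for i in range(0,len(rows),5): print(rows[i:i+5])
def line(q,w,n):
    o=bot.get_obs(); p=o["ee_pos"]; y=o["tcp_rot"][2]; d=(w-y+180)%360-180
    plan([p+(np.array(q)-p)*(i+1)/n for i in range(n)],[y+d*(i+1)/n for i in range(n)])
E
python3 -c "
from h import *
line([.585,.225,.235],106.3,15)"
```

```text
t 0.2 [0.1791 0.5199 0.2309] [-179.95   -0.    160.99] q [71.   5.  10.1 95.1  0.  90. ] F [-0.1 -0.4 -0.4] open 0.0854 0.0
[[-0.032, -0.0098, -0.0003, 0.0636], [-0.0325, -0.0077, -0.0003, 0.0636], [-0.033, -0.0056, -0.0003, 0.0636], [-0.0333, -0.0035, -0.0003, 0.0636], [-0.0334, -0.0014, -0.0003, 0.0636]]
[[-0.0334, 0.0007, -0.0003, 0.0636], [-0.0333, 0.0029, -0.0003, 0.0636], [-0.0331, 0.005, -0.0003, 0.0636], [-0.0327, 0.0071, -0.0003, 0.0636], [-0.0322, 0.0091, -0.0003, 0.0636]]
[[-0.0315, 0.0112, -0.0003, 0.0636], [-0.0308, 0.0131, -0.0003, 0.0636], [-0.0299, 0.0151, -0.0003, 0.0636], [-0.0288, 0.0169, -0.0003, 0.0636], [-0.0277, 0.0187, -0.0003, 0.0636]]
```

>>> {"method": "play_rows", "body": {
  "steps": [
    [[-0.032,-0.0098,0,0.064],[-0.0325,-0.0077,0,0.064],[-0.033,-0.0056,0,0.064],[-0.0333,-0.0035,0,0.064],[-0.0334,-0.0014,0,0.064]]
  ]
}}

```text
time: 0.62
ee_pos: [0.3154, 0.4206, 0.2312]
tcp_rot: [-180.0, 0.0, 142.5]
wrist_force: [-0.3, 0.9, -0.1]
opening: 0.0854
grasp_force: 0.0
```

>>> {"method": "play_rows", "body": {
  "steps": [
    [[-0.0334,0.0007,0,0.064],[-0.0333,0.0029,0,0.064],[-0.0331,0.005,0,0.064],[-0.0327,0.0071,0,0.064],[-0.0322,0.0091,0,0.064]]
  ]
}}

```text
time: 1.03
ee_pos: [0.4506, 0.3218, 0.2312]
tcp_rot: [-180.0, -0.0, 124.1]
wrist_force: [-0.1, 0.9, 0.5]
opening: 0.0854
grasp_force: 0.0
```

>>> {"method": "play_rows", "body": {
  "steps": [
    [[-0.0315,0.0112,0,0.064],[-0.0308,0.0131,0,0.064],[-0.0299,0.0151,0,0.064],[-0.0288,0.0169,0,0.064],[-0.0277,0.0187,0,0.064]]
  ]
}}

```text
time: 1.45
ee_pos: [0.5855, 0.2229, 0.2311]
tcp_rot: [-180.0, -0.0, 105.8]
wrist_force: [0.2, 0.7, -0.7]
opening: 0.0851
grasp_force: 0.0
```

```bash
python3 -c "
from h import *
c=bot.camera('wrist');cv2.imwrite('pics/w1.png',c['img']);print(c['xyz'],c['attitude'])
line([.585,.225,.15],106.3,5)
f=192/np.tan(np.radians(c['vfov'])/2)
for P in [(.585,.225,.181),(.6113,.1397,.143)]:
    v=rot(c['attitude']).T@(np.array(P)-c['xyz']);print(v[:2]/v[2]*f+[c['cx'],c['cy']])"
```

```text
[0.5660803  0.28878642 0.37404564] [1.64392265e+02 6.52444449e-03 1.58924214e+01]
t 1.5 [0.5892 0.2195 0.2298] [-1.7999e+02  1.1000e-01  1.0535e+02] q [20.5 16.3 22.9 96.6 -0.1 95.1] F [-0.3 -3.1 -2.3] open 0.0855 0.0
[[0.0013, -0.0005, 0.016, -0.0033], [0.0013, -0.0005, 0.016, -0.0033], [0.0013, -0.0005, 0.016, -0.0033], [0.0013, -0.0005, 0.016, -0.0033], [0.0013, -0.0005, 0.016, -0.0033]]
[255.2703457  204.59864726]
[257.4120809  294.52141864]
```

View pics/w1.png

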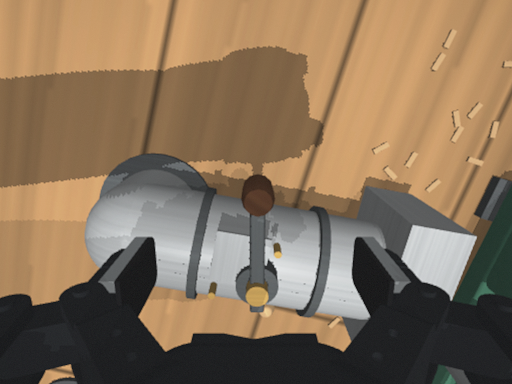

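The grip's top face is near (258,200) and the cap at (257,294). My estimates project to (255,205) and (257,294), so they are within 2 mm. I'll descend onto the grip.

>>> {"method": "play_rows", "body": {
  "steps": [
    [[0,0,0,0],[0,0,0,0],[0,0,0.01,0],[0,0,0.015,0],[0,0,0.015,0]]
  ]
}}

```text
time: 1.92
ee_pos: [0.5837, 0.2253, 0.1915]
tcp_rot: [179.9, -0.0, 106.1]
wrist_force: [0.4, -0.4, 0.2]
opening: 0.0856
grasp_force: 0.0
```

>>> {"method": "play_rows", "body": {
  "steps": [
    [[0,0,0.015,0],[0,0,0.015,0],[0,0,0.01,0],[0,0,0,0],[0,0,0,0]]
  ]
}}

```text
time: 2.33
ee_pos: [0.5837, 0.2247, 0.1515]
tcp_rot: [-180.0, -0.0, 106.1]
wrist_force: [-0.6, -0.8, -0.2]
opening: 0.0855
grasp_force: 0.0
```

```bash
python3 -c "
from h import *
c=bot.camera('wrist');cv2.imwrite('pics/w2.png',c['img'])
line([.585,.225,.15],106.3,1)"
```

```text
t 2.3833 [0.5841 0.2247 0.1522] [ 1.7996e+02 -1.0000e-02  1.0603e+02] q [21.  14.6 12.2 87.6  0.  95. ] F [-0.5  0.3  0.5] open 0.0854 0.0
[[0.0001, 0.0009, 0.0022, -0.0046]]
```

View pics/w2.png

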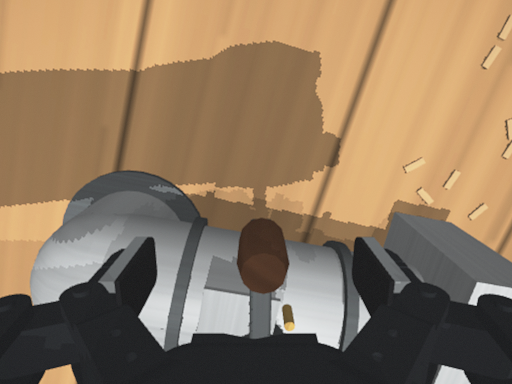

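The open fingers straddle the grip. Its top face centre is at about (263,272), some 2–3 mm to the hood side of the midline.

```bash
python3 -c "
from h import *
c=bot.camera('wrist')
g=onz(c,263,272,.181);print(g)
for z in (.15,):line([g[0],g[1],z],106.3,1)
print(np.hypot(*(g[:2]-[.6113,.1397])))"
```

```text
[0.58637335 0.22709099 0.181     ]
t 2.4333 [0.5845 0.2247 0.1526] [ 1.7991e+02 -1.0000e-02  1.0602e+02] q [21.  14.6 12.3 87.6  0.  95. ] F [1.3 0.1 0.5] open 0.0855 0.0
[[0.0018, 0.0025, 0.0026, -0.0048]]
0.09087641375811509
```

>>> {"method": "play_rows", "body": {
  "steps": [
    [[0.001,0.002,0,0],[0,0,0,0],[0,0,0,0],[0,0,0,0],[0,0,0,0]]
  ],
  "gripper": 0.015,
  "squeeze": 30
}}

```text
time: 2.85
ee_pos: [0.5861, 0.2257, 0.1514]
tcp_rot: [180.0, 0.0, 106.0]
wrist_force: [0.4, 0.1, -1.0]
opening: 0.0254
grasp_force: 0.0
```

>>> {"method": "play_rows", "body": {
  "steps": [
    [[0,0,0,0],[0,0,0,0],[0,0,0,0],[0,0,0,0],[0,0,0,0]]
  ]
}}

```text
time: 3.27
ee_pos: [0.5861, 0.2257, 0.1515]
tcp_rot: [180.0, 0.0, 106.0]
wrist_force: [1.6, -0.0, 2.7]
opening: 0.0208
grasp_force: 29.5
```

```bash
python3 -c "
from h import *
C=np.array([.6113,.1397]);o=bot.get_obs();p=o['ee_pos'];v=p[:2]-C
a0=np.degrees(np.arctan2(v[1],v[0]));r=np.hypot(*v);print(a0,r)
n=20;D=185.5-a0
A=[a0+D*(i+1)/n for i in range(n)]
plan([(*(C+r*np.array([np.cos(np.radians(a)),np.sin(np.radians(a))])),p[2]) for a in A],[o['tcp_rot'][2]+a-a0 for a in A])"
```

```text
106.3137396480292 0.08963790154512083
t 3.2667 [0.5861 0.2257 0.1515] [179.98   0.   105.99] q [21.1 14.9 12.6 87.6 -0.  95.1] F [ 1.6 -0.   2.7] open 0.0208 29.496511719189584
[[-0.0002, -0.0062, -0.0, -0.0691], [-0.0002, -0.0062, -0.0, -0.0691], [-0.0002, -0.0062, -0.0, -0.0691], [-0.0002, -0.0062, -0.0, -0.0691], [-0.0002, -0.0062, -0.0, -0.0691]]
[[-0.0002, -0.0062, -0.0, -0.0691], [-0.0002, -0.0062, -0.0, -0.0691], [-0.0002, -0.0062, -0.0, -0.0691], [-0.0002, -0.0062, -0.0, -0.0691], [-0.0002, -0.0062, -0.0, -0.0691]]
[[-0.0002, -0.0062, -0.0, -0.0691], [-0.0002, -0.0062, -0.0, -0.0691], [-0.0002, -0.0062, -0.0, -0.0691], [-0.0002, -0.0062, -0.0, -0.0691], [-0.0002, -0.0062, -0.0, -0.0691]]
[[-0.0002, -0.0062, -0.0, -0.0691], [-0.0002, -0.0062, -0.0, -0.0691], [-0.0002, -0.0062, -0.0, -0.0691], [-0.0002, -0.0062, -0.0, -0.0691], [-0.0002, -0.0062, -0.0, -0.0691]]
```

Gripped (20.8 mm opening, 29.5 N). Now I'll swing along the arc.

>>> {"method": "play_rows", "body": {
  "steps": [
    [[-0.0002,-0.0062,0,-0.069],[-0.0002,-0.0062,0,-0.069],[-0.0002,-0.0062,0,-0.069],[-0.0002,-0.0062,0,-0.069],[-0.0002,-0.0062,0,-0.069]]
  ]
}}

```text
time: 3.68
ee_pos: [0.5584, 0.2122, 0.1515]
tcp_rot: [179.9, 0.0, 125.9]
wrist_force: [3.0, -2.2, 1.7]
opening: 0.021
grasp_force: 29.5
```

>>> {"method": "play_rows", "body": {
  "steps": [
    [[-0.0002,-0.0062,0,-0.069],[-0.0002,-0.0062,0,-0.069],[-0.0002,-0.0062,0,-0.069],[-0.0002,-0.0062,0,-0.069],[-0.0002,-0.0062,0,-0.069]]
  ]
}}

```text
time: 4.1
ee_pos: [0.5368, 0.1901, 0.1515]
tcp_rot: [180.0, 0.1, 145.7]
wrist_force: [2.3, -0.9, 1.6]
opening: 0.0206
grasp_force: 29.4
```

```bash
python3 -c "
from h import *
C=np.array([.6113,.1397]);o=bot.get_obs();v=o['ee_pos'][:2]-C
print(np.degrees(np.arctan2(v[1],v[0])),np.hypot(*v),o['wrist_force'],o['grasp_force'],o['tcp_rot'])"
```

```text
145.92905535905575 0.08994170021690574 [ 2.28008477 -0.92947068  1.63021745] 29.42470148205757 [1.79959227e+02 5.29447664e-02 1.45704278e+02]
```

>>> {"method": "play_rows", "body": {
  "steps": [
    [[-0.0002,-0.0062,0,-0.069],[-0.0002,-0.0062,0,-0.069],[-0.0002,-0.0062,0,-0.069],[-0.0002,-0.0062,0,-0.069],[-0.0002,-0.0062,0,-0.069]]
  ]
}}

```text
time: 4.52
ee_pos: [0.524, 0.1621, 0.1515]
tcp_rot: [180.0, 0.1, 165.5]
wrist_force: [3.2, 0.3, 1.3]
opening: 0.021
grasp_force: 29.4
```

>>> {"method": "play_rows", "body": {
  "steps": [
    [[-0.0002,-0.0062,0,-0.069],[-0.0002,-0.0062,0,-0.069],[-0.0002,-0.0062,0,-0.069],[-0.0002,-0.0062,0,-0.069],[0,-0.003,0,-0.033]]
  ]
}}

```text
time: 4.93
ee_pos: [0.5212, 0.1343, 0.1515]
tcp_rot: [180.0, 0.1, -176.8]
wrist_force: [1.8, 1.4, 2.1]
opening: 0.0207
grasp_force: 29.4
```

```bash
python3 -c "
from h import *
C=np.array([.6113,.1397]);o=bot.get_obs();v=o['ee_pos'][:2]-C
print(np.degrees(np.arctan2(v[1],v[0])),np.hypot(*v),o['wrist_force'],o['grasp_force'],o['tcp_rot'])"
```

```text
-176.5433351346191 0.09030008170245198 [1.81510877 1.43858106 2.06398718] 29.400109285488725 [ 1.79987860e+02  6.64217344e-02 -1.76816045e+02]
```

>>> {"method": "play_rows", "body": {
  "steps": [
    [[0,-0.001,0,-0.011],[0,-0.001,0,-0.011],[0,-0.001,0,-0.011],[0,0,0,0],[0,0,0,0]]
  ]
}}

```text
time: 5.35
ee_pos: [0.5213, 0.1317, 0.1515]
tcp_rot: [-180.0, 0.0, -175.2]
wrist_force: [3.9, -1.6, 1.9]
opening: 0.0206
grasp_force: 29.5
```

>>> {"method": "play_rows", "body": {
  "steps": [
    [[0,-0.001,0,-0.011],[0,-0.001,0,-0.011],[0,0,0,0],[0,0,0,0],[0,0,0,0]]
  ]
}}

```text
time: 5.77
ee_pos: [0.5214, 0.1306, 0.1515]
tcp_rot: [179.9, 0.1, -173.8]
wrist_force: [5.6, 5.2, 2.0]
opening: 0.0207
grasp_force: 29.6
```

>>> {"method": "play_rows", "body": {
  "steps": [
    [[0,-0.001,0,0],[0,-0.001,0,0],[0,0,0,0],[0,0,0,0],[0,0,0,0]]
  ]
}}

```text
time: 6.18
ee_pos: [0.5214, 0.1304, 0.1515]
tcp_rot: [179.7, 0.1, -173.7]
wrist_force: [3.4, 15.0, 1.0]
opening: 0.0206
grasp_force: 29.9
```

The lever is at the stop: it no longer moves, the force has risen to 15 N, and the grip bearing is about 185.9°. Releasing and lifting.

>>> {"method": "play_rows", "body": {
  "steps": [
    [[0,0,0,0],[0,0,0,0],[0,0,0,0],[0,0,0,0],[0,0,0,0]]
  ],
  "gripper": 0.07
}}

```text
time: 6.6
ee_pos: [0.5211, 0.1275, 0.151]
tcp_rot: [-180.0, -0.0, -173.9]
wrist_force: [0.6, 0.7, 0.1]
opening: 0.0698
grasp_force: 0.0
```

>>> {"method": "play_rows", "body": {
  "steps": [
    [[0,0.002,-0.005,0],[0,0,-0.015,0],[0,0,-0.02,0],[0,0,-0.02,0],[0,0,-0.02,0]]
  ]
}}

```text
time: 7.02
ee_pos: [0.5209, 0.1297, 0.2325]
tcp_rot: [-180.0, -0.0, -173.9]
wrist_force: [1.3, 0.4, 0.7]
opening: 0.07
grasp_force: 0.0
```

>>> {"method": "play_rows", "body": {
  "steps": [
    [[-0.02,0,-0.02,0],[-0.03,0,-0.02,0],[-0.03,0,0,0],[0,0,0,0],[0,0,0,0]]
  ]
}}

```text
time: 7.43
ee_pos: [0.6016, 0.1383, 0.2698]
tcp_rot: [-180.0, -0.1, -173.9]
wrist_force: [-1.6, 0.7, 0.9]
opening: 0.0702
grasp_force: 0.0
```

```bash
python3 -c "
from h import *
o=bot.get_obs();print(o['ee_pos'],o['wrist_force'],o['opening'])
c=bot.camera('wrist');s=bot.camera('scene')
cv2.imwrite('pics/e.png',cv2.resize(np.hstack([c['img'],s['img']]),(800,300)))"
```

```text
[0.60160874 0.13832135 0.26978493] [-1.5587603   0.71330192  0.93678577] 0.07017087169056818
```

View pics/e.png

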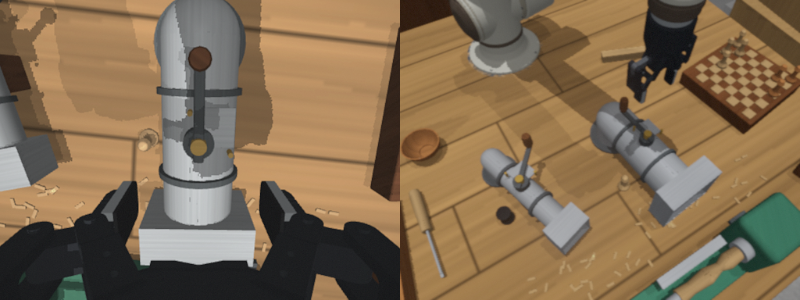

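The lever lies in line with the duct, grip at (200,58) and cap at (198,148), pointing at the elbow. The narrow duct's lever is unchanged and the gripper is clear.

```bash
python3 -c "
from workcell import bot
print(bot.job_done())"
```

```text
the job is handed in; nothing more can be done
None
```

The wide duct's damper lever is now fully open against its stop, in line with the duct and released; the narrow duct's lever was not touched, and the job was handed in at about 7.5 s.

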